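Slide the phone stand round its desk rail onto the charger

TASK

Draw the stop bolt fully back, then slide the phone stand along its curved desk rail, round the corner, and push it gently home into the charger until the catches hold it there by themselves. Do not force the stand if it binds, do not pull it out of the rail, let go of everything at the end, and leave the other things on the desk where they are.

Things in the scene. Friction and masses are not known exactly. Their poses are not given: they have to be found in the camera images.
- guide: Fixed aluminium desk rail: an L-shaped channel, 25 mm high. Origin on the desk under the middle line where the short leg meets the corner; z up. In its frame the middle line runs from (0,-155) mm (closed end) along +y to (0,0), bends right on a quarter circle of radius 80 mm to (80,80), then runs along +x to (240,80). A bracket for the bolt, 52 x 30 x 29 mm, stands at (51,-35).
- corner_centre (a point): Centre of the rail's quarter circle, at the rail's (80,0), 25 mm above the desk. Channel 38 mm wide inside, walls 5 mm thick, floor 5 mm above the desk; lips on the walls at 21 to 25 mm height leave a slot 28 mm wide, so that the stand's foot stays captive.
- long_leg_start (a point): Point on the rail's middle line where the corner ends and the long straight leg begins, at the rail's (80,80), 25 mm above the desk.
- stop_bolt (a joint): How far the stop bolt is drawn, in m: 0 = shut (bar lies across the slot at the rail's y = -35 mm, 29.5 to 39.5 mm high, and bars the way), 0.045 = fully drawn. It slides along the rail's +x without spring, with about 2.5 N of friction, and stays where it is left.
- bolt_knob (a point): Middle of the bolt's upright round knob, 55 mm above the desk; knob 14 mm in diameter, reaching from 39.5 to 69.5 mm height. Pull it along the rail's +x. The bar under it is 14 mm wide.
- carriage: Phone stand riding in the rail, 0.25 kg (varies by a third). Origin: centre of its foot's underside; x points forward along the rail. Foot: two round runners 34 mm in diameter, 14 mm high, centred 20 mm before and behind the origin, with 2 mm of play to each wall and 2 mm under the lips. It slides easily (friction about 0.25) and its yaw follows the rail.
- carriage_post (a point): Point on the axis of the stand's upright steel post, 45 mm above the stand's origin. The post is 26 mm long (along the stand's x) and 22 mm wide, stands above the slot from 24 to 70 mm over the stand's origin, and has a 10 mm slot across its top 14 mm.
- charger (a point): Point on the rail's middle line at the rail's (202,80), 25 mm above the desk. A white charger is clamped by hand in the end of the long leg: its hard stop lies up to 15 mm before or behind this point, so home must be felt. Home: the stand's origin is 37 mm before the stop. Catch housings beside the rail: 22 mm high, to 41 mm off its middle; charger box, 50 mm high, from 45 mm behind the stop.
- pins (a joint): Travel of the charger's sprung contact pins, in m: 0 = free, 0.010 = stand home against the stop. They push the stand back with 5 N rising to 9 N; sprung teeth rub on its sides from about 30 mm before home: 8 to 12 N in all. Only in the last 1.5 mm (above 0.0085) do the teeth fall in behind the front runner and hold it; let go earlier, and the pins push it out again.
- mug: White mug, 80 mm wide, 95 mm high; to be left alone.
- mouse: White computer mouse, 104 x 60 x 30 mm, on a dark red mat; to be left alone.
- stapler: Stapler 125 mm long; to be left alone.
- notes: Yellow block of sticky notes, 76 x 76 x 25 mm, standing inside the bend of the rail; to be left alone.
- tape: Brown roll of tape lying flat, 72 mm in diameter, 19 mm high; to be left alone.
Not all that is in view belongs to the job. What is shaped like the carriage but blue, pink or turquoise is not meant.

How it is judged:
On the way, in this order (a step that is already met when the one before it is completed fails the run):
1. the stop bolt is drawn back (value of joint stop_bolt above 0.038 m), for 0.1 s.
2. the stand has come round the corner, in the rail (x of carriage in the frame of guide above 0.085 m and y of carriage in the frame of guide above 0.07 m and z of carriage in the frame of guide below 0.01 m), for 0.05 s.
At the end, for the whole second after the job is handed in: The bolt is still drawn (over 36 mm); the stand stands upright in the rail's long leg at the charger, held by the catches with the contact pins pressed in over 7.5 mm, at rest and let go (value of joint pins above 0.0075 m and value of joint stop_bolt above 0.036 m and x of carriage in the frame of guide above 0.145 m and z of carriage in the frame of guide below 0.008 m and angle between carriage's own z axis and vertical below 0.08 rad and linear speed of carriage below 0.01 m/s); the robot touches nothing.
It fails at once if the stand is pressed against the rail, the bolt or the charger with more than 40 N, all its contacts added up (contact force between carriage and guide above 40 N).
It fails at once if the stand is lifted in the rail or out of it (z of carriage in the frame of guide above 0.012 m).
It fails at once if a bystander is moved (distance of any of mug, mouse, stapler, notes, tape from where it was at the start of the episode above 0.02 m).
It also fails if it takes over 72 s, if anything falls off the work surface, if the arm or the gripper's body presses on something with over 40 N, if the wrist force passes 120 N, or if a joint passes its speed limit or range.

ROBOT

A 6-joint arm with a two-finger parallel gripper is mounted at the origin on the work surface. World frame = base frame: x ahead of the robot, y to its left, z up, the work surface at z = 0. Lengths are in m, angles in rad, forces in N, time in s.
With the tool pointing down it reaches from about 0.2 to 0.875 m from the base axis. Payload 3.4 kg.
Tool frame: the origin (TCP) lies between the finger pads; the fingertips stand 25 mm ahead of it and the grasp point (between the pads) lies 6 mm ahead of it (r.nose_length is the z of the fingertips in the tool frame, in m); z points along the fingers, x is the direction in which the jaws open and shut, and the axes are right-handed (so a half turn about z gives the same grasp; the last joint's range is limited). The gripper opens to 94 mm and grips with 3 to 60 N. Pads are 16 mm wide; open, the fingers measure 119 mm over their backs; the gripper's body (75 mm by 177 mm) begins 78 mm behind the grasp point.
Start: joints at [1.145, 0.276, 1.505, -0, 1.361, -0.121], TCP at [0.173, 0.549, 0.23] pointing down, gripper open.
Joint ranges: [-2.89, 2.89], [-0.75, 2.08], [0.22, 2.7], [-1.18, 4.32], [0.11, 2.71], [-2.7, 2.7]. Speed limits (rad/s): [2.57, 2.57, 3.14, 3.14, 3.14, 3.14].

INTERFACE

Orientations are given as a unit quaternion [w, x, y, z].
In Python, from plant import r, gripper_to, inverse_kinematics, vision, models, telemetry gives the robot as it stands. Calls block until the motion is done:
- r.move_to(position, orientation): joint-space move of the TCP to a pose.
- r.move_l(position, rot=None, vel=0.15, guard=None): straight line of the TCP; rot=None keeps the orientation; vel is the mean speed in m/s. With guard (N) it stops when the force on the tool has changed by that much, and returns True; else False.
- r.movej(angles): joint-space move.
- gripper_to(opening, f_grip=None): finger opening in m; f_grip is the grip in N (None keeps the last); returns when the fingers have stopped.
- r.hold(seconds).
- inverse_kinematics(position, orientation): joint angles nearest the present ones, or None.
- vision.snapshot(name): name is "side" or "top" or "wrist"; returns the picture (480x640x3 uint8, red, green, blue); there is no depth.
- vision.get_calibration(name): a dict with "fx", "fy", "cx", "cy" (pixels), "position" and "orientation" of the camera in the world. Camera axes: x right, y down, z forward; pixel columns grow to the right and rows downward; lengths in m; the calibration is good to about 2 mm. A picture is of the moment at which its call begins: read the wrist's pose just before it. get_calibration takes no time and is no camera call; for the wrist camera it gives the pose at the moment of the call.
A pose or a line that the arm cannot do raises r.PlanningError and nothing moves.
- r.sign_off(): hands the job in, once; it reports no verdict.
Trained networks look in the newest picture that a camera, given by its name, has taken for a name from the list of things; names that differ only in an ending like _2 or _b are one class to them, and where a whole thing is asked for, a point or a joint stands for the part that bears it (a point fixed in the world has none). Each returns a list of dicts, best first, with "score" (0 to 1); they miss things now and then, are a little off and sometimes report something else, mostly with a low value. They report only what shows in the picture. A call takes as long as a camera call. They do not tell look-alikes from the thing itself.
- models.boxes_of(thing, camera): "at" ([x, y, z] in m, in world coordinates, good to about 4 mm: the middle of the surface that is visible of it).
- models.regions_of(thing, camera): "pixels" (480x640 bool, what is visible of it).
- models.mark_of(thing, camera): "at" ([x, y, z] in m, in world coordinates, good to about 4 mm: a listed point, or the origin of a listed thing).
Readings, each from a call of its own:
- telemetry.current_t(): time.
- telemetry.current_joints(): joint angles.
- telemetry.current_dq(): joint speeds.
- telemetry.current_joint_efforts(): joint torques, N m.
- telemetry.current_ee_pos(): TCP position.
- telemetry.current_tool_rot(): TCP orientation.
- telemetry.current_wrist_force(): force on the tool from outside, world axes, zero at the start.
- telemetry.current_torque(): the same for the moment, N m.
- telemetry.current_opening(): finger opening in m.
Only numpy, scipy, OpenCV 4.12 (cv2) and the standard library are available. Lean on these libraries where they do the work, as an engineer would, in place of code of your own. Each camera call takes 0.05 s, during which the arm holds its last target.

## Working session

There is one attempt and no reset: what is moved stays moved. The work goes in short steps, each a Python script; the robot and the scene stay as the last script left them, time stands still between calls to the robot, and variables do not carry over. Pictures are saved under pics/ and viewed, and the job is handed in when it is done.

```bash
ls; mkdir -p pics; cat > a.py <<'E'
from plant import r, gripper_to, inverse_kinematics, vision, models, telemetry
import cv2,numpy as np
print(telemetry.current_t(), telemetry.current_ee_pos(), telemetry.current_tool_rot(), r.nose_length)
for c in ["top","side","wrist"]:
    im=vision.snapshot(c); cv2.imwrite(f"pics/{c}0.png",im[:,:,::-1])
    k=vision.get_calibration(c); print(c,{a:np.round(b,4).tolist() for a,b in k.items()})
for n in ["guide","corner_centre","long_leg_start","bolt_knob","carriage","carriage_post","charger"]:
    for c in ["top","side"]:
        print(n,c,[(np.round(d["at"],4).tolist(),round(d["score"],2)) for d in models.mark_of(n,c)][:4])
print(telemetry.current_t())
E
python3 a.py
```

```text
pics
0.0 [0.17235764 0.54801897 0.22962568] [ 4.58740191e-04  8.06252072e-01  5.91571454e-01 -7.75740047e-04] 0.025
top {'fx': 456.289, 'fy': 456.289, 'cx': 314.9531, 'cy': 237.3011, 'position': [0.3599, -0.0031, 1.1022], 'orientation': [0.0533, -0.7024, 0.7076, -0.0559]}
side {'fx': 470.8414, 'fy': 470.8414, 'cx': 313.5121, 'cy': 234.8386, 'position': [-0.0798, -0.6612, 0.6454], 'orientation': [-0.4478, 0.8177, -0.3214, 0.1663]}
wrist {'fx': 406.9691, 'fy': 406.9691, 'cx': 327.9077, 'cy': 238.134, 'position': [0.0925, 0.5745, 0.3838], 'orientation': [0.1184, 0.7975, 0.5854, 0.0851]}
guide top [([0.4903, 0.0681, -0.0031], 0.76)]
guide side [([0.491, 0.0655, -0.0024], 0.67)]
corner_centre top [([0.5625, 0.0491, 0.0233], 0.84)]
corner_centre side [([0.5635, 0.0464, 0.0259], 0.64)]
long_leg_start top [([0.5853, 0.1266, 0.0263], 0.88)]
long_leg_start side [([0.6653, -0.0668, -0.0017], 0.17)]
bolt_knob top [([0.5336, 0.0214, 0.053], 0.63)]
bolt_knob side [([0.5306, 0.0195, 0.0583], 0.76)]
carriage top [([0.352, 0.0759, -0.0011], 0.87), ([0.4626, -0.1697, 0.0025], 0.57), ([0.4607, -0.0233, 0.0037], 0.55)]
carriage side [([0.3395, -0.0514, -0.002], 0.83), ([0.4687, -0.0193, 0.0042], 0.81), ([0.459, -0.167, 0.0003], 0.73), ([0.3525, 0.0719, 0.0034], 0.69)]
carriage_post top [([0.4645, -0.0196, 0.0427], 0.87), ([0.3373, -0.0479, 0.0492], 0.81), ([0.3529, 0.0758, 0.0472], 0.59), ([0.4616, -0.1664, 0.0444], 0.59)]
carriage_post side [([0.4663, -0.0215, 0.0486], 0.84), ([0.3411, -0.0513, 0.0473], 0.83), ([0.4651, -0.1688, 0.0433], 0.8), ([0.3542, 0.0699, 0.051], 0.62)]
charger top [([0.6982, 0.0992, 0.0257], 0.59)]
charger side [([0.7041, 0.0965, 0.0283], 0.67), ([0.6706, -0.3819, -0.0005], 0.39)]
0.85
```

View pics/top0.png

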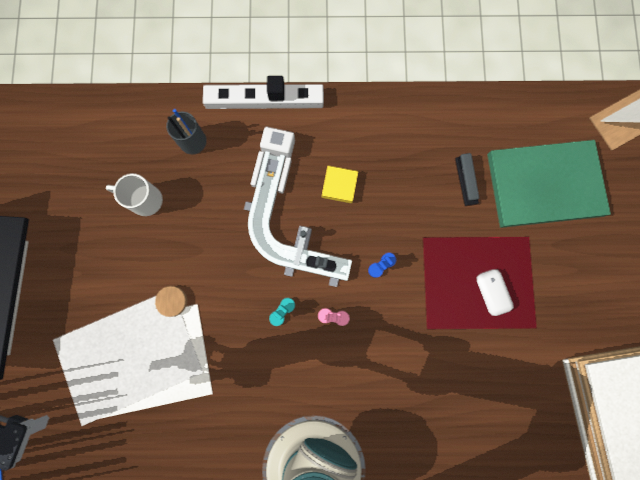

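View pics/side0.png

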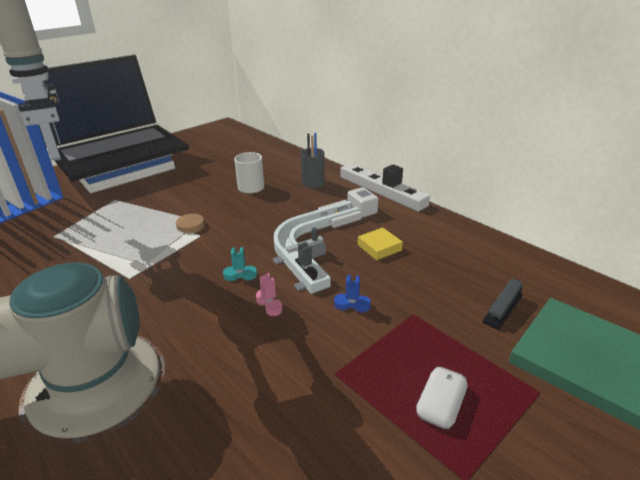

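The top view shows the real stand (dark post) in the short leg at about (320,262). The look-alikes are turquoise (282,312), pink (333,317) and blue (383,265), and the notes are at (340,184). The knob is near (303,233) and the charger at (277,140). Next I'll fit the rail frame, overlay it on the picture, and take a closer wrist view.

```bash
cat > h.py <<'E'
from plant import r, gripper_to, inverse_kinematics, vision, models, telemetry
import cv2,numpy as np
from scipy.spatial.transform import Rotation as R
def q2R(q): return R.from_quat([q[1],q[2],q[3],q[0]])
def quat(jaw):  # tool down, tool x (jaw axis) at world angle jaw
    c,s=np.cos(jaw),np.sin(jaw)
    m=np.array([[c,s,0],[s,-c,0],[0,0,-1]])
    q=R.from_matrix(m).as_quat(); return [q[3],q[0],q[1],q[2]]
def proj(P,k):
    p=q2R(k["orientation"]).inv().apply(np.atleast_2d(P)-np.array(k["position"]))
    return np.c_[k["fx"]*p[:,0]/p[:,2]+k["cx"],k["fy"]*p[:,1]/p[:,2]+k["cy"]]
def ray(px,k,z):
    d=q2R(k["orientation"]).apply([(px[0]-k["cx"])/k["fx"],(px[1]-k["cy"])/k["fy"],1])
    o=np.array(k["position"]); return o+d*(z-o[2])/d[2]
def fit(loc,obs,w=None):
    loc=np.array(loc)[:,:2];obs=np.array(obs)[:,:2]
    a=loc-loc.mean(0);b=obs-obs.mean(0)
    th=np.arctan2((a[:,0]*b[:,1]-a[:,1]*b[:,0]).sum(),(a*b).sum())
    c,s=np.cos(th),np.sin(th);M=np.array([[c,-s],[s,c]])
    return obs.mean(0)-M@loc.mean(0),th
def g2w(p,G):
    o,th=G;c,s=np.cos(th),np.sin(th);p=np.atleast_2d(np.array(p,float))
    w=p[:,:2]@np.array([[c,-s],[s,c]]).T+o
    return np.c_[w,p[:,2]] if p.shape[1]==3 else w
def w2g(p,G):
    o,th=G;c,s=np.cos(th),np.sin(th)
    return (np.atleast_2d(p)[:,:2]-o)@np.array([[c,-s],[s,c]])
def mid():
    t=np.linspace(np.pi,np.pi/2,20)
    return np.r_[[[0,-.155],[0,0]],np.c_[.08+.08*np.cos(t),.08*np.sin(t)],[[.24,.08]]]
def offs(d):
    t=np.linspace(np.pi,np.pi/2,20)
    return np.r_[[[-d,-.155],[-d,0]],np.c_[.08+(.08+d)*np.cos(t),(.08+d)*np.sin(t)],[[.24,.08+d]]]
def overlay(im,k,G,z=.025):
    im=im[:,:,::-1].copy()
    for d,col in((-.024,(0,0,255)),(.024,(0,0,255)),(-.014,(0,255,0)),(.014,(0,255,0)),(0,(255,0,0))):
        P=offs(d);P=np.c_[P,np.full(len(P),z)]
        cv2.polylines(im,[np.round(proj(g2w(P,G),k)*8).astype(np.int32)],False,col,1,cv2.LINE_AA,3)
    return im
E
cat > b.py <<'E'
from h import *
loc=[];obs=[]
L=dict(guide=(0,0),corner_centre=(.08,0),long_leg_start=(.08,.08),charger=(.202,.08))
D={"guide":[(.4903,.0681),(.491,.0655)],"corner_centre":[(.5625,.0491),(.5635,.0464)],"long_leg_start":[(.5853,.1266)],"charger":[(.6982,.0992),(.7041,.0965)]}
for n in D:
    for o in D[n]: loc.append(L[n]);obs.append(o)
G=fit(loc,obs);print(G)
# IK check for wrist view above rail
ctr=g2w([[.06,-.0]],G)[0]
for j in (G[1],G[1]+np.pi,G[1]+np.pi/2,G[1]-np.pi/2):
    print(j,inverse_kinematics([*ctr,.28],quat(j)))
k=vision.get_calibration("top");im=cv2.imread("pics/top0.png")[:,:,::-1]
o=overlay(im,k,G)[90:310,180:420];cv2.imwrite("pics/ov1.png",cv2.resize(o,None,fx=2.7,fy=2.7))
E
python3 b.py
```

```text
(array([0.48753259, 0.06683833]), np.float64(-0.23488398691711904))
-0.23488398691711904 [-3.03219917e-02  2.11717844e-01  1.47112326e+00 -4.44089210e-16
  1.45875155e+00  2.04561995e-01]
2.906708666672674 None
1.3359123398777775 [-3.03219917e-02  2.11717844e-01  1.47112326e+00 -4.44089210e-16
  1.45875155e+00 -1.36623433e+00]
-1.8056803137120156 [-3.03219917e-02  2.11717844e-01  1.47112326e+00 -4.44089210e-16
  1.45875155e+00  1.77535832e+00]
```

View pics/ov1.png

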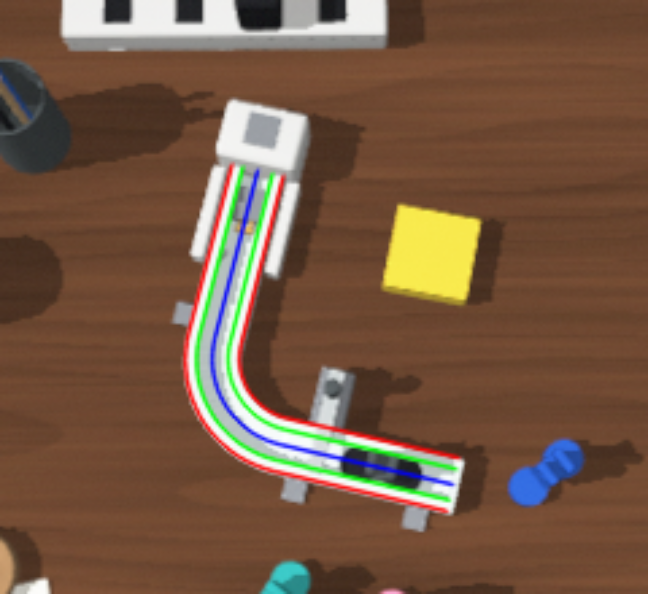

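The overlay fits to within 1–2 px. Now a closer wrist look to refine the frame.

```bash
cat > c.py <<'E'
from h import *
G=(np.array([0.48753259,0.06683833]),-0.23488)
ctr=g2w([[.06,-.0]],G)[0]
gripper_to(.05)
r.move_to([*ctr,.27],quat(G[1]))
k=vision.get_calibration("wrist");im=vision.snapshot("wrist")
np.save("w1.npy",im);import pickle;pickle.dump(k,open("w1.pkl","wb"))
for n in ["guide","corner_centre","long_leg_start","bolt_knob","carriage","carriage_post","charger"]:
    print(n,[(np.round(d["at"],4).tolist(),w2g(d["at"],G).round(4).tolist(),round(d["score"],2)) for d in models.mark_of(n,"wrist")][:4])
cv2.imwrite("pics/w1.png",im[:,:,::-1]);cv2.imwrite("pics/w1o.png",overlay(im,k,G))
print(telemetry.current_t())
E
python3 c.py
```

```text
guide [([0.4849, 0.0663, 0.0011], [[-0.0024, -0.0011]], 0.74)]
corner_centre []
long_leg_start [([0.5855, 0.1308, 0.0247], [[0.0804, 0.085]], 0.71)]
bolt_knob [([0.5307, 0.0186, 0.0558], [[0.0532, -0.0369]], 0.67)]
carriage [([0.3474, -0.051, -0.0035], [[-0.1089, -0.1472]], 0.87), ([0.4645, -0.0183, 0.0018], [[-0.0026, -0.0882]], 0.59), ([0.3506, 0.0701, -0.0013], [[-0.1339, -0.0287]], 0.58), ([0.4612, -0.1651, 0.0008], [[0.0284, -0.2317]], 0.56)]
carriage_post [([0.4615, -0.1671, 0.0434], [[0.0291, -0.2336]], 0.92), ([0.3525, 0.0703, 0.0442], [[-0.1321, -0.0281]], 0.84), ([0.3423, -0.0497, 0.045], [[-0.1141, -0.1471]], 0.77), ([0.4652, -0.0231, 0.0496], [[-0.0008, -0.0927]], 0.65)]
charger [([0.7022, 0.0955, 0.0288], [[0.2021, 0.0778]], 0.94)]
4.3
```

View pics/w1o.png

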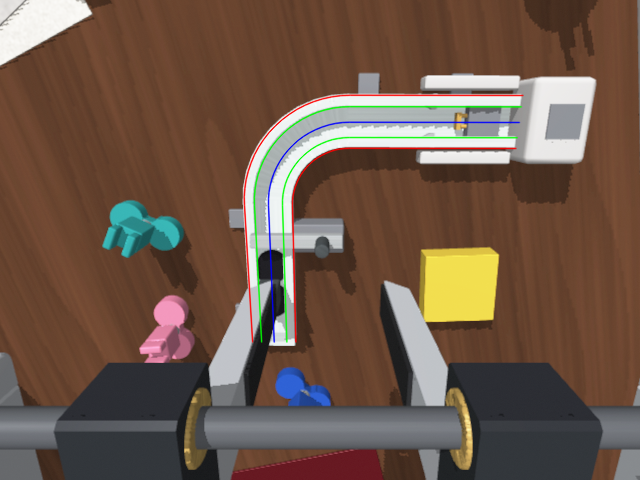

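```bash
cat > d.py <<'E'
from h import *
G=(np.array([0.48753259,0.06683833]),-0.23488)
import pickle
k=pickle.load(open("w1.pkl","rb"));print("knob px->",w2g(ray((322,237),k,.0695),G))
kx,ky=.0525,-.0355
q=quat(G[1]); 
p=lambda x,z:[*g2w([[x,ky]],G)[0],z]
gripper_to(.05)
r.move_to(p(kx,.12),q)
r.move_l(p(kx,.069),vel=.08)
gripper_to(.005,8); op=telemetry.current_opening();print("op",op,telemetry.current_wrist_force())
if op>.010:
    h=r.move_l(p(kx+.048,.069),vel=.04,guard=18);e=telemetry.current_ee_pos()
    print("pull",h,w2g(e,G),telemetry.current_wrist_force(),telemetry.current_opening())
print(telemetry.current_t())
E
python3 d.py
```

```text
knob px-> [[ 0.05464667 -0.02010848]]
op 0.013640048086452604 [ 2.45235128 -0.48396827 -0.47458902]
pull False [[ 0.09872425 -0.03551108]] [-6.59610532  0.55868483  7.11631534] 0.013399331358377635
7.9667
```

```bash
cat > e.py <<'E'
from h import *
G=(np.array([0.48753259,0.06683833]),-0.23488)
e=telemetry.current_ee_pos()
gripper_to(.05,8)
print(telemetry.current_wrist_force())
r.move_l([e[0],e[1],.13],vel=.12)
q=quat(G[1]+np.pi/2)
r.move_to([*g2w([[0,-.10]],G)[0],.22],q)
k=vision.get_calibration("wrist");im=vision.snapshot("wrist")
for n in ["carriage","carriage_post","bolt_knob"]:
    print(n,[(w2g(d["at"],G).round(4).tolist(),round(d["score"],2)) for d in models.mark_of(n,"wrist")][:4])
cv2.imwrite("pics/w2o.png",overlay(im,k,G))
im=vision.snapshot("top");k=vision.get_calibration("top")
cv2.imwrite("pics/top2.png",cv2.resize(im[90:310,180:420,::-1],None,fx=2.7,fy=2.7))
for n in ["carriage_post","bolt_knob"]:
    print(n,[(w2g(d["at"],G).round(4).tolist(),round(d["score"],2)) for d in models.mark_of(n,"top")][:4])
print(telemetry.current_t(),telemetry.current_joints())
E
python3 e.py
```

```text
[0.0873881  0.93201168 0.42838065]
carriage [([[0.0287, -0.2311]], 0.89), ([[-0.0001, -0.0868]], 0.86), ([[-0.1122, -0.1483]], 0.67), ([[-0.1336, -0.0271]], 0.56)]
carriage_post [([[-0.0012, -0.089]], 0.96), ([[-0.1141, -0.1436]], 0.96), ([[0.0271, -0.2365]], 0.78), ([[-0.1311, -0.0269]], 0.77)]
bolt_knob []
carriage_post [([[-0.1197, -0.1469]], 0.82), ([[0.0282, -0.2358]], 0.78), ([[-0.1369, -0.0225]], 0.66), ([[-0.0041, -0.0883]], 0.44)]
bolt_knob []
11.2 [-2.15026802e-01  1.16798623e-01  1.74067130e+00  2.58500391e-05
  1.28432903e+00 -1.55097769e+00]
```

View pics/w2o.png

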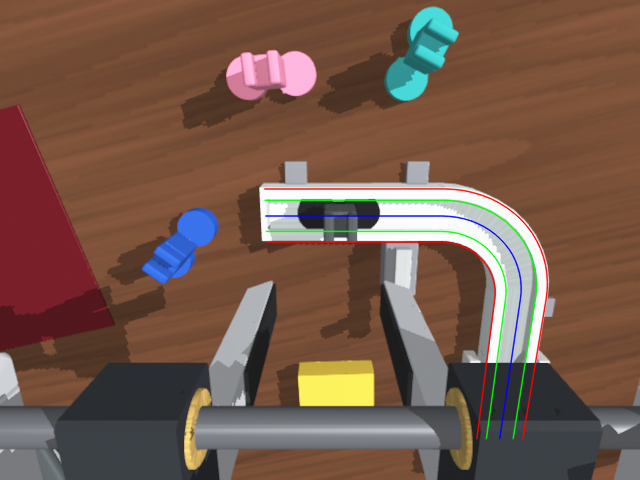

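View pics/top2.png

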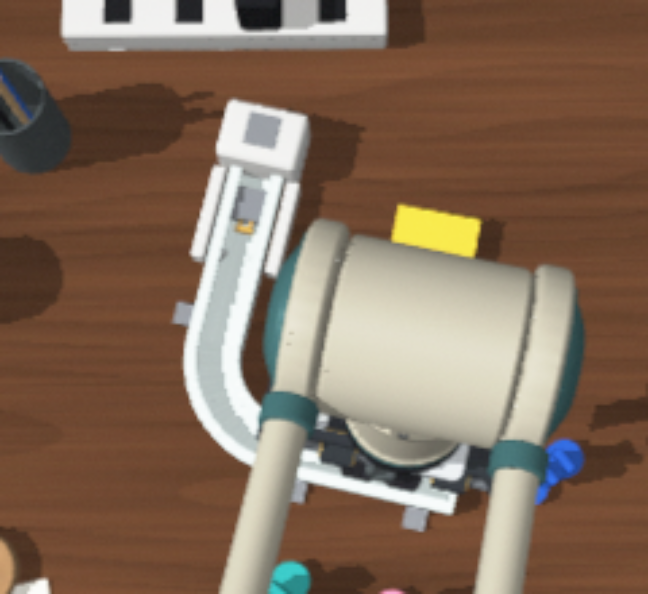

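The bar no longer crosses the slot at (400,215) in the wrist view. I'll check the amount of draw with the side camera.

```bash
cat > f.py <<'E'
from h import *
G=(np.array([0.48753259,0.06683833]),-0.23488)
im=vision.snapshot("side");k=vision.get_calibration("side")
for n in ["carriage_post","bolt_knob"]:
    print(n,[(w2g(d["at"],G).round(4).tolist(),round(d["score"],2)) for d in models.mark_of(n,"side")][:4])
cv2.imwrite("pics/s2.png",cv2.resize(im[170:320,220:420,::-1],None,fx=4,fy=4))
pts=g2w([[.0525,-.0355,.0695],[.0975,-.0355,.0695],[.0975,-.0355,.04]],G)
print((proj(pts,k)-[220,170])*4)
E
python3 f.py
```

```text
carriage_post [([[-0.0009, -0.09]], 0.86), ([[-0.1169, -0.1473]], 0.77), ([[-0.1296, -0.0261]], 0.72), ([[0.0325, -0.2316]], 0.67)]
bolt_knob [([[0.0999, -0.0306]], 0.64)]
[[374.19366311 234.98536824]
 [441.67847714 214.17292398]
 [441.49754161 256.64539015]]
```

View pics/s2.png

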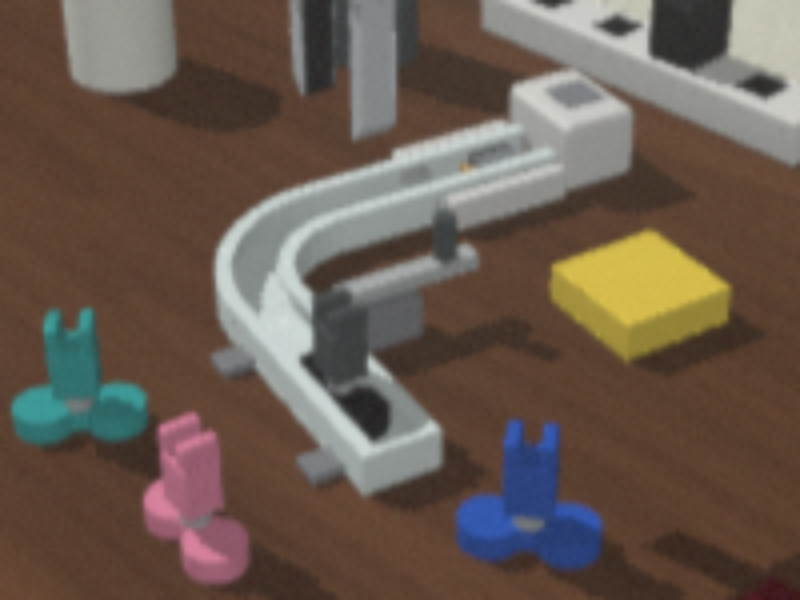

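The knob sits at about (446,205), where the fully drawn position projects. Next I'll straddle the post, with one finger behind and one ahead and a loose gap, and push it round the corner.

```bash
cat > path.py <<'E'
from h import *
from scipy.optimize import brentq
G=(np.array([0.48753259,0.06683833]),-0.23488)
AL=.08*np.pi/2
def ml(s):
    if s<0: return np.array([0,s])
    if s<AL:
        a=np.pi-s/.08; return np.array([.08+.08*np.cos(a),.08*np.sin(a)])
    return np.array([.08+s-AL,.08])
def stand(s): # rear runner s -> origin, heading (guide)
    a=ml(s); f=brentq(lambda t:np.linalg.norm(ml(t)-a)-.04,s+.03,s+.06); b=ml(f)
    d=b-a; return (a+b)/2,np.arctan2(d[1],d[0])
def tcp(s,lead,z):
    o,h=stand(s); o=o+lead*np.array([np.cos(h),np.sin(h)])
    return [*g2w([o],G)[0],z],quat(G[1]+h)
def axial(h):
    f=telemetry.current_wrist_force(); d=np.array([np.cos(G[1]+h),np.sin(G[1]+h)])
    return -f[:2]@d, f[:2]@np.array([-d[1],d[0]]), f[2]
E
cat > g.py <<'E'
from path import *
s0=-.0885-.02
P,q=tcp(s0,0,.13)
S=[s0+.02,s0+.04,s0+.06,-.025]+list(np.arange(-.015,AL+.015,.01))+[AL+.005]
# IK check whole path
prev=telemetry.current_joints()
for s in S+[AL+.1]:
    p,qq=tcp(s,.002,.06); assert inverse_kinematics(p,qq) is not None,s
r.move_to(P,q)
r.move_l(tcp(s0,0,.067)[0],vel=.06,guard=10) and print("HIT")
print(telemetry.current_ee_pos(),telemetry.current_wrist_force())
gripper_to(.030,5); print("op",telemetry.current_opening(),telemetry.current_wrist_force())
gripper_to(.030,30); print("op",telemetry.current_opening(),telemetry.current_t())
E
python3 g.py
```

```text
[ 0.46729271 -0.01929087  0.06731275] [-0.47627504  0.24292989  0.14670022]
op 0.029920403892039423 [ 0.88680262 -0.40640184  0.03359413]
op 0.030136589285196472 13.7417
```

```bash
cat > g2.py <<'E'
from path import *
s0=-.0885-.02
for s in [s0+.03,-.05]:
    p,q=tcp(s,.002,.067); print(r.move_l(p,q,vel=.05,guard=12),np.round(axial(np.pi/2),2))
im=vision.snapshot("side");cv2.imwrite("pics/s3.png",cv2.resize(im[170:320,220:420,::-1],None,fx=4,fy=4))
print([(w2g(d["at"],G).round(4).tolist(),round(d["score"],2)) for d in models.mark_of("carriage_post","side")][:4],telemetry.current_t())
E
python3 g2.py
```

```text
False [ 0.63 -0.14  0.34]
False [-0.03 -1.42  0.1 ]
[([[0.0325, -0.2335]], 0.9), ([[-0.0042, -0.0291]], 0.85), ([[-0.1141, -0.1466]], 0.71)] 15.35
```

View pics/s3.png

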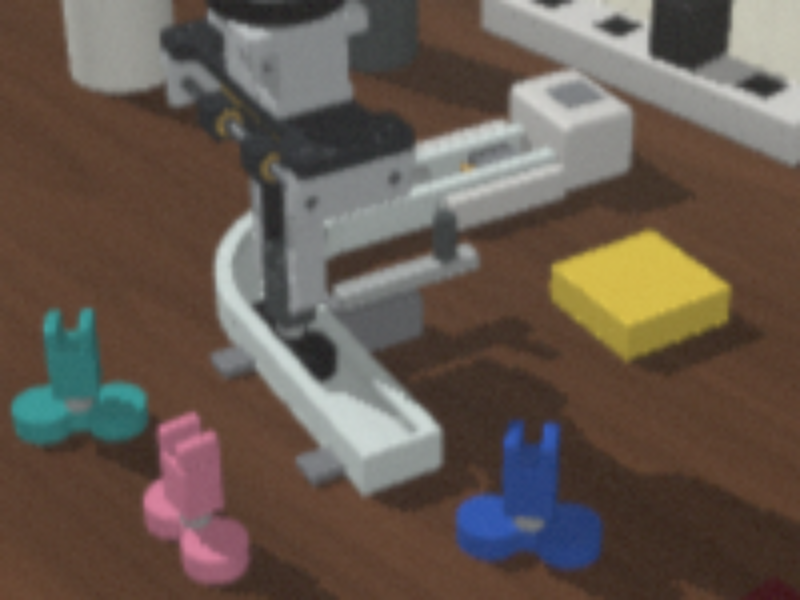

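The stand has moved with the fingers: it is at about (0,-29) mm and past the bolt, and the forces are small. Next is the corner.

```bash
cat > g3.py <<'E'
from path import *
S=[-.03]+list(np.arange(-.02,AL,.01))+[AL+.005]
for i,s in enumerate(S):
    z=.067-.008*min(1,i/8)
    p,q=tcp(s,.002,z); h=stand(s)[1]
    g=r.move_l(p,q,vel=.05,guard=12); print(round(s,3),g,np.round(stand(s)[0],4),np.round(axial(h),1))
    if g: break
print(telemetry.current_t(),w2g(telemetry.current_ee_pos(),G))
im=vision.snapshot("side");cv2.imwrite("pics/s4.png",cv2.resize(im[170:320,220:420,::-1],None,fx=4,fy=4))
E
python3 g3.py
```

```text
-0.03 False [ 0.0003 -0.01  ] [-0.4 -1.2  0.4]
-0.02 False [ 0.0013 -0.    ] [0.6 1.2 0.6]
-0.01 False [0.0028 0.0098] [0.3 0.2 0.1]
0.0 False [0.005  0.0194] [ 0.   0.5 -0.4]
0.01 False [0.008  0.0286] [ 0.2 -0.4  0.1]
0.02 False [0.0121 0.0373] [ 0.1 -0.9  0.4]
0.03 False [0.0173 0.0455] [ 0.6 -0.2  0.7]
0.04 False [0.0235 0.053 ] [ 0.2  0.2 -0.4]
0.05 False [0.0305 0.0596] [-0.4  0.1 -0.7]
0.06 False [0.0383 0.0653] [ 0.7 -0.5  0.2]
0.07 False [0.0468 0.07  ] [-0.5  0.7 -0.1]
0.08 False [0.0558 0.0736] [-0.5  0.2  0. ]
0.09 False [0.0651 0.0761] [-0.7  0.3  0.6]
0.1 False [0.0747 0.078 ] [-0.3  0.3  0.5]
0.11 False [0.0844 0.0792] [-0.4  0.   0.3]
0.12 False [0.0943 0.0799] [-0.1  0.1  0.2]
0.131 False [0.105 0.08 ] [-0.2 -0.5 -0.6]
21.4333 [[0.10759594 0.08001508]]
```

View pics/s4.png

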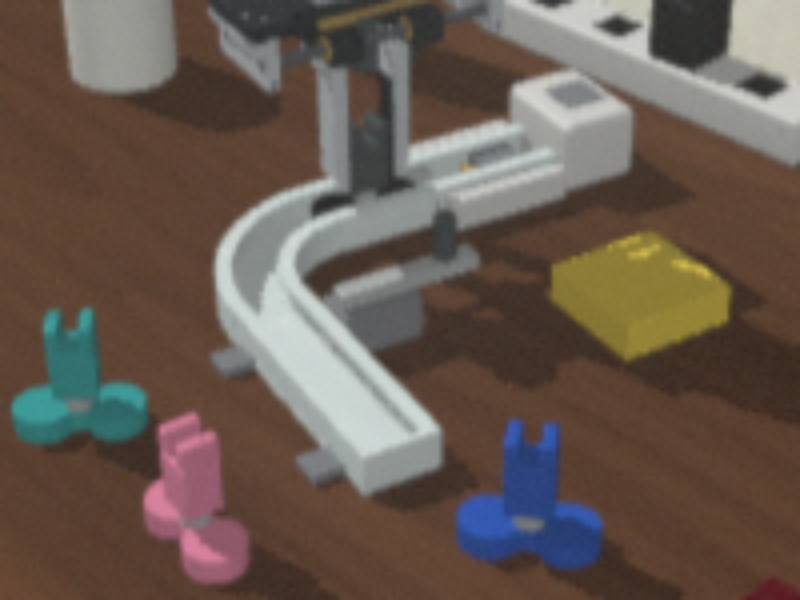

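The stand is round the corner and still between the fingers, with near-zero forces. Now the slow push home, logging force against position.

```bash
cat > g4.py <<'E'
from path import *
y=.08; q=quat(G[1]); x=.1075
P=lambda x:[*g2w([[x,y]],G)[0],.0565]
r.move_l(P(.112),q,vel=.03,guard=8); x=.112
b=np.mean([axial(0) for _ in range(3)],0); print("bias",b.round(2))
while x<.186:
    x+=.002 if x<.14 else .001
    a=axial(0)[0]-b[0]
    g=r.move_l(P(x),q,vel=.012,guard=max(3,16-a))
    a=axial(0); e=w2g(telemetry.current_ee_pos(),G)[0]
    print(round(x,4),g,e.round(4),np.round(a,1))
    if g or a[0]-b[0]>15: break
print(telemetry.current_t())
E
python3 g4.py
```

```text
bias [ 0.39 -0.05  0.12]
0.114 False [0.1141 0.08  ] [ 0.1 -0.5 -0.9]
0.116 False [0.1162 0.08  ] [-0.1 -0.8 -0.3]
0.118 False [0.1183 0.08  ] [0.4 0.3 0.8]
0.12 False [0.1203 0.08  ] [-0.1  0.3  0.1]
0.122 False [0.1223 0.08  ] [-0.4 -0.4 -0. ]
0.124 False [0.1243 0.08  ] [0.4 0.8 0. ]
0.126 False [0.1259 0.0801] [0.7 0.7 0.9]
0.128 False [0.1269 0.08  ] [4.4 0.2 3.7]
0.13 False [0.1294 0.0799] [5.5 0.5 3.4]
0.132 False [0.1315 0.0799] [5.6 0.5 3.7]
0.134 False [0.1336 0.0799] [5.  0.6 3.4]
0.136 False [0.1363 0.0799] [3.9 0.6 2.5]
0.138 False [0.1387 0.08  ] [2.6 0.2 1.3]
0.14 False [0.1406 0.08  ] [1.2 0.5 2. ]
0.141 False [0.1413 0.08  ] [1.6 0.  1. ]
0.142 False [0.1422 0.08  ] [1.5 0.  0.5]
0.143 False [0.1431 0.08  ] [1.7 0.6 0.6]
0.144 False [0.1442 0.08  ] [1.5 1.  0.7]
0.145 False [0.1453 0.08  ] [0.7 0.2 0.4]
0.146 False [0.1463 0.08  ] [ 1.4  0.4 -0.2]
0.147 False [0.1473 0.08  ] [ 0.3 -0.1 -0.5]
0.148 False [0.1482 0.08  ] [ 0.   0.9 -0.5]
0.149 False [0.1483 0.08  ] [2.6 1.1 1.2]
0.15 False [0.1485 0.08  ] [ 5.5 -0.1  3.5]
0.151 False [0.1489 0.08  ] [6.1 0.3 4.1]
0.152 False [0.1497 0.08  ] [6.4 0.7 3.5]
0.153 False [0.1506 0.08  ] [ 6.6 -0.6  4.2]
0.154 False [0.1516 0.08  ] [ 6.8 -0.6  4.3]
0.155 False [0.1525 0.08  ] [ 7.  -0.6  5. ]
0.156 False [0.1534 0.08  ] [6.4 0.6 4.8]
0.157 False [0.1541 0.08  ] [6.5 0.5 5.8]
0.158 False [0.1544 0.08  ] [8.6 1.6 6.8]
0.159 False [0.1548 0.08  ] [10.1 -0.   7.8]
0.16 False [0.1554 0.08  ] [9.8 0.8 7.2]
0.161 False [0.1562 0.08  ] [10.8 -0.2  8.3]
0.162 False [0.1578 0.08  ] [9.3 1.4 7. ]
0.163 False [0.1583 0.08  ] [10.4  0.3  7.8]
0.164 False [0.159 0.08 ] [10.6 -0.3  8. ]
0.165 False [0.1593 0.08  ] [13.1 -0.9 10.2]
0.166 False [0.1595 0.08  ] [13.6 -0.6 11. ]
0.167 False [0.1596 0.08  ] [16.   0.1 12.7]
33.0
```

Pin contact began at about x=148 mm and the motion stops hard at about 159.5 mm, which matches the 10 mm pin travel plus play. I'll ease off and see whether the catches hold.

```bash
cat > g5.py <<'E'
from path import *
y=.08; q=quat(G[1])
P=lambda x:[*g2w([[x,y]],G)[0],.0565]
r.hold(.2); print(w2g(telemetry.current_ee_pos(),G)[0].round(4),np.round(axial(0),1))
for x in [.165,.163,.161,.160,.159,.158,.157]:
    r.move_l(P(x),q,vel=.02); e=w2g(telemetry.current_ee_pos(),G)[0]
    print(x,e.round(4),np.round(axial(0),1))
print(telemetry.current_t())
E
python3 g5.py
```

```text
[0.1595 0.08  ] [15.  -0.9 12.1]
0.165 [0.1593 0.08  ] [12.2  0.5  9.2]
0.163 [0.1589 0.08  ] [ 9.5 -1.1  7.3]
0.161 [0.1579 0.08  ] [ 8.4 -0.1  5. ]
0.16 [0.1576 0.08  ] [ 5.8 -0.1  4.8]
0.159 [0.1573 0.08  ] [ 6.2 -0.6  3.8]
0.158 [0.1571 0.08  ] [5.7 1.1 2.8]
0.157 [0.1569 0.08  ] [ 3.3 -0.9  2.6]
34.95
```

```bash
cat > g6.py <<'E'
from path import *
y=.08; q=quat(G[1])
P=lambda x:[*g2w([[x,y]],G)[0],.0565]
r.hold(.2); print(w2g(telemetry.current_ee_pos(),G)[0].round(4),np.round(axial(0),1))
for x in [.1565,.156,.1555,.155]:
    r.move_l(P(x),q,vel=.02); r.hold(.1);e=w2g(telemetry.current_ee_pos(),G)[0]
    print(x,e.round(4),np.round(axial(0),1))
print(telemetry.current_t())
im=vision.snapshot("side");cv2.imwrite("pics/s5.png",cv2.resize(im[140:260,270:430,::-1],None,fx=5,fy=5))
E
python3 g6.py
```

```text
[0.1569 0.08  ] [4.9 0.2 1.9]
0.1565 [0.1568 0.0801] [ 2.6 -0.5  1.2]
0.156 [0.1566 0.08  ] [ 1.2 -0.6  0.3]
0.1555 [0.156 0.08 ] [-0.3 -0.2 -0.5]
0.155 [0.155 0.08 ] [ 0.4  0.1 -0.3]
36.55
```

View pics/s5.png

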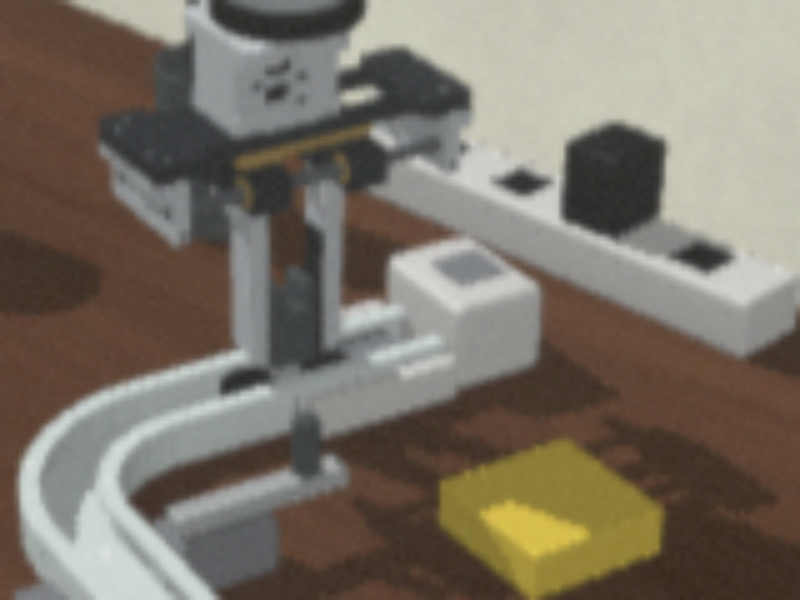

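```bash
cat > g7.py <<'E'
from path import *
y=.08; q=quat(G[1])
P=lambda x:[*g2w([[x,y]],G)[0],.0565]
r.move_l(P(.153),q,vel=.02); r.hold(1)
for x in np.arange(.154,.1605,.0005):
    r.move_l(P(x),q,vel=.02); r.hold(.05); e=w2g(telemetry.current_ee_pos(),G)[0]; a=np.mean([axial(0) for _ in range(4)],0)
    print(x.round(4),e.round(4),np.round(a,1))
    if a[0]>6: break
print(telemetry.current_t())
E
python3 g7.py
```

```text
0.154 [0.154 0.08 ] [-0.2  0.1  0.3]
0.1545 [0.1545 0.08  ] [ 0.6 -0.2  0.5]
0.155 [0.155 0.08 ] [-0.7 -0.3 -1.2]
0.1555 [0.1555 0.08  ] [-0.2  0.6  0.7]
0.156 [0.156 0.08 ] [-0.5 -0.8 -0. ]
0.1565 [0.1565 0.08  ] [-0.1  0.1  0.2]
0.157 [0.1566 0.08  ] [2.1 0.3 0.8]
0.1575 [0.1567 0.08  ] [4.2 0.8 2.9]
0.158 [0.1568 0.08  ] [4.6 1.2 3.9]
0.1585 [0.1568 0.08  ] [5.3 0.  3.8]
0.159 [0.1569 0.08  ] [ 6.8 -0.9  4.6]
41.15
```

The stand stays put at 156.5 mm, and contact is firm with no drift after 1 s. I'll centre the fingers, open slightly, retreat and look.

```bash
cat > g8.py <<'E'
from path import *
y=.08; q=quat(G[1])
P=lambda x,z:[*g2w([[x,y]],G)[0],z]
r.move_l(P(.1545,.0565),q,vel=.02)
gripper_to(.038,10); print(telemetry.current_opening(),telemetry.current_wrist_force().round(1))
print(r.move_l(P(.1545,.14),q,vel=.06,guard=5))
r.move_l(P(.09,.24),q,vel=.15)
k=vision.get_calibration("wrist");im=vision.snapshot("wrist")
for n in ["carriage","carriage_post"]:
    print(n,[(w2g(d["at"],G).round(4).tolist(),np.round(d["at"][2],3),round(d["score"],2)) for d in models.mark_of(n,"wrist")][:3])
cv2.imwrite("pics/w9.png",im[:,:,::-1])
im=vision.snapshot("side");cv2.imwrite("pics/s9.png",im[:,:,::-1])
print("knob",[w2g(d["at"],G).round(4).tolist() for d in models.mark_of("bolt_knob","side")][:2])
print(telemetry.current_t(),telemetry.current_wrist_force().round(1))
E
python3 g8.py
```

```text
0.03782783012599441 [-0.2  0.8 -0. ]
False
carriage [([[0.0296, -0.2326]], np.float64(-0.001), 0.73), ([[0.1512, 0.0843]], np.float64(0.003), 0.64), ([[-0.1323, -0.0253]], np.float64(-0.003), 0.64)]
carriage_post [([[-0.1349, -0.0286]], np.float64(0.044), 0.81), ([[0.1554, 0.0818]], np.float64(0.003), 0.6), ([[0.1541, 0.0789]], np.float64(0.054), 0.55)]
knob [[[0.0986, -0.0349]], [[0.026, -0.5058]]]
44.6333 [ 0.6  1.1 -0.8]
```

View pics/w9.png

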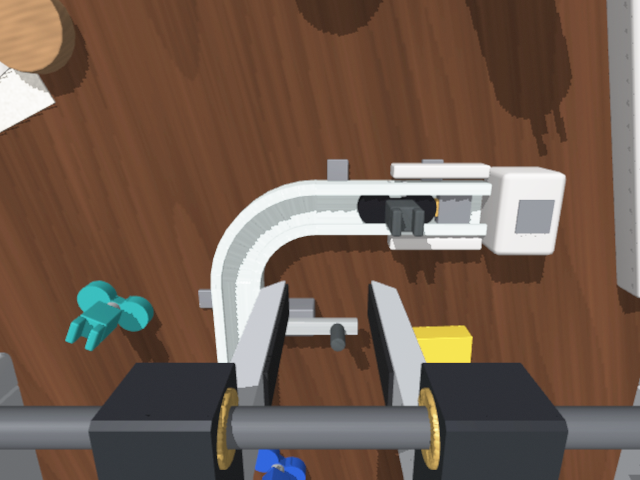

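View pics/s9.png

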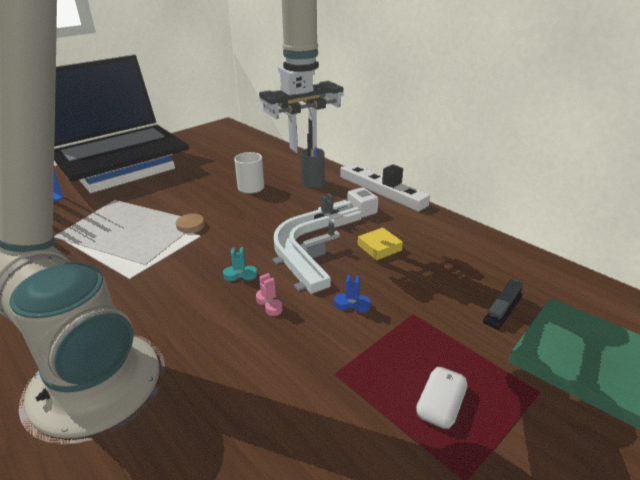

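The stand is seated at (397,212) against the charger's contacts, the bolt is still drawn with its knob at (337,335), the bystanders haven't moved, and the gripper is clear. I'm handing in.

```bash
python3 -c "
from plant import r
r.sign_off()"
```

```text
the job is handed in; nothing more can be done
```

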